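# Tighten the filter nut between its cheeks

## Task

Take the blue ring spanner from the worktop and tighten the brass nut on the foot of the water filter, clockwise from above: the two steel cheeks leave only a short swing, so lift the spanner off and reseat it gently for each stroke, without forcing it on to the nut or against a cheek, and turn the nut with nothing but the spanner. When the nut comes up against its stop, pull it snug to about 1.5 N m (some 8 N of side force at the grip), hold that for half a second, and never go past 2.5 N m. Then lift it off without loosening the nut and lay it flat on the worktop clear of the filter, leaving the tin, mug and spice jar where they stand.

Things in the scene. Friction and masses are not known exactly. Their poses are not given: they have to be found in the camera images.
- stand: fixed foot of a counter-top water filter: steel plate 215 x 160 x 8 mm, 70 mm of it in front of the nut. Origin on the nut's axis at worktop height; x points from the nut to the white filter housing (86 mm across, 205 mm tall with its spigot, centred 92 mm behind the nut), z up. Its cheeks stop the spanner when the handle stands 45 deg to either side of the stand's -x direction
- cheek_left: left (+y) upright steel cheek, fixed: 6 mm thick, 30 mm long, from the plate (8 mm) to 56 mm above the worktop, between 33 and 63 mm from the nut's axis, lying along the stopped handle's side; x along its length. Origin under its centre, on the plate. It stops the spanner also when just lifted off the nut
- cheek_right: the same on the right (-y) cheek
- nut: brass hexagon nut on the stand's origin, turning about z: 36 mm across flats, 13 to 31 mm above the worktop (top 3 mm chamfered), on a round flange 48 mm across; a stud 18 mm across rises to 36 mm. Origin at worktop height; its x axis runs through the middle of a flat: the spanner fits when its yaw equals the nut's or is off by a multiple of 60 deg (play once seated: about 6 deg either way)
- nut_turn (a joint): turn of the nut in rad, growing clockwise seen from above (tightening); starts at -2.0 to -1.5; firm stop at 0, where its x axis is along the stand's x. Before the stop it takes about 0.25 N m and stays where it is left. The torque is side force at the grip x 0.1 m plus the twist a firm grip adds (often as much again); 1 N m makes about 90 N of contact of spanner on nut
- nut_top (a point): centre of the hexagon's top face, 31 mm above the worktop
- spanner: loose blue plastic ring spanner, 18 mm high all over, flat underneath, 0.1 to 0.16 kg. Origin on the ring's axis at the underside; x points from the handle to the ring, z up. Hexagonal through opening 38 mm across flats, flats facing +x and -x; ring 60 mm outside; handle 16 mm wide, along -x from 24 to 177 mm from the ring's axis. Seated on the nut, its underside is 13 mm above the worktop
- spanner_ring (a point): the ring's axis at the underside of the spanner
- spanner_grip (a point): where to grip: middle of the handle's section, 100 mm from the ring's axis, 9 mm above the underside; clear of the cheeks
- tin: blue food tin, 76 mm across, 58 mm high, loose; one of tin and spanner lies left of the filter, the other right. Origin under its centre
- mug: white mug with a pink band, 82 x 108 x 92 mm, loose, behind and left of the nut. Origin under its centre
- spice: small spice jar with red cap, 45 mm across, 106 mm high, loose, right of the nut. Origin under its centre
Not all that is in view belongs to the job. Leave any green look-alike of the spanner alone.

How it is judged:
By the outcome, as a careful person would: the job done as asked, in the order asked, and still so for the second after the job is handed in, with the robot touching nothing.
It also fails if it takes over 72 s, if anything falls off the work surface, if the arm or the gripper's body presses on something with over 40 N, if the wrist force passes 120 N, or if a joint passes its speed limit or range.

## Robot

A 6-joint arm with a two-finger parallel gripper is mounted at the origin on a cart in front of the work surface, level with it; the furniture and walls round the work are solid. World frame = base frame: x ahead of the robot, y to its left, z up, the work surface at z = 0. Lengths are in m, angles in rad, forces in N, time in s.
With the tool pointing down it reaches from about 0.375 to 0.9 m from the base axis. Payload 3.1 kg.
Tool frame: the origin (TCP) lies at the centre of the arm's flange, where the gripper is bolted on; the fingertips stand robot.tip_extent ahead of it and the grasp point (between the pads) lies 164 mm ahead of it (robot.tip_extent is the distance from the TCP to the fingertips, in m); z points along the fingers, y is the line along which they close (so a half turn about z gives the same grasp; the last joint's range is limited). The gripper opens to 87 mm and grips with 3 to 60 N. Pads are 19 mm wide; open, the fingers measure 117 mm over their backs; the gripper's body (75 mm by 190 mm) begins 51 mm behind the grasp point.
Start: joints at [-1.488, 0.527, 1.433, -0, 1.181, -0.178], TCP at [0.161, -0.604, 0.405] pointing down, gripper open.
Joint ranges: [-3.08, 3.08], [-0.75, 2.2], [0.22, 2.44], [-1.43, 4.57], [0, 2.65], [-2.85, 2.85]. Speed limits (rad/s): [2.79, 2.79, 3.14, 3.14, 3.14, 3.14].

## Interface

Orientations are given as a unit quaternion [x, y, z, w].
In Python, from rig import get_obs, camera, hand_in, cut_out, robot gives the robot as it stands.
- The arm moves only by the tool step_arm, never from a script. Its argument "rows" is a list of rows, each a list of 6 numbers: the shift along the world's x, y, z in m, then the turn, a rotation vector about the world's x, y, z in degrees. A call has 1 to 12 rows; each row shifts and turns the commanded pose from where the row before left it; what a row does not reach is not made up. A row lasts 1/8 s, in which the tool goes at most 62.5 mm and 10.7 degrees, less where a joint would pass 70% of its speed; a pose out of reach is approached as far as the arm can. A call is refused whole if a number of a shift passes 0.0625 or a number of a turn 10.7, either way. A call with a gripper value outside its range is refused whole. "jaw" is the finger opening in m, from 0 to 0.087, set as the call begins (left out, the last holds). The fingers move at their own pace and stop on an object; "squeeze" is the grip in N (left out, the last holds). Time passes only in rows, so rows that do not move let the fingers close. It gives the time, the measured TCP pose, the force, the opening and the grip force at its end, in the units of the state.
- get_obs(): the state, without advancing time (a new reading comes with each control period).
- camera(name): name is "scene" or "top" or "wrist"; returns a dict with "pixels" (400x640x3 uint8, blue, green, red), "depth" (400x640 float32, m along the optical axis (not along the pixel's ray), 0 where there is no reading), "fov_y" (degrees; the focal length in pixels is half the picture's height over the tangent of half this angle, whatever the lens; pixels are square), "cx", "cy" (the principal point, pixels), "k1" (the pictures are not rectified: a ray, as slopes to the right and down, at radius r is drawn at 1 + k1 r^2 times it, then the intrinsics apply), "extrinsics" (4x4, takes a point from camera to world coordinates); the wrist camera has in their place "mount" (4x4, takes a point from camera to tool coordinates, whose origin is the TCP and whose axes are the flange's). Camera axes: x right, y up, looking along -z (the intrinsics and any distortion apply to the point x, -y, -z); pixel columns grow to the right and rows downward; lengths in m; the calibration is good to about 2 mm. A picture is of the moment at which its call begins: read the wrist's pose just before it.
- hand_in(): hands the job in; it is judged then, once.
Trained networks look in the newest picture that a camera, given by its name, has taken for a name from the list of things; names that differ only in an ending like _2 or _b are one class to them, and where a whole thing is asked for, a point or a joint stands for the part that bears it (a point fixed in the world has none). Each returns a list of dicts, best first, with "confidence" (0 to 1); they miss things now and then, are a little off and sometimes report something else, mostly with a low value. They report only what shows in the picture. A call takes as long as a camera call. They do not tell look-alikes from the thing itself.
- cut_out(label, camera): "region" (400x640 bool, what is visible of it) and "extent" ([centre column, centre row, width, height] in pixels, round what is visible of it).
The state is a dict: "time": time; "q": joint angles; "joint_velocities": joint speeds; "joint_torque": joint torques, N m; "position": TCP position; "tool_rot": TCP orientation; "ft_force": force on the tool from outside, world axes, zero at the start; "moment": the same for the moment, N m; "grip_width": finger opening in m; "grip_force": force on a finger pad.
Only numpy, scipy, OpenCV 4.12 (cv2) and the standard library are available. Lean on these libraries where they do the work, as an engineer would, in place of code of your own. Each camera call takes 0.05 s, during which the arm holds its last target. There are 200 camera calls.

## Working session

There is one attempt and no reset: what is moved stays moved. The work goes in short steps, Python scripts to look and compute and a tool call to move; the robot and the scene stay as the last step left them, time stands still between calls to the robot, and variables do not carry over. Pictures are saved under pics/ and viewed, at most 10 in all, crops included, and the job is handed in when it is done.

Besides the shell and the picture viewer there is one more tool, called after ">>>" as name([rows], argument=value, ...), one row to a line, values as JSON. step_arm: Moves the arm, as the interface text tells. Its arguments: {"type":"object","properties":{"rows":{"type":"array"},"jaw":{"type":"number"},"squeeze":{"type":"number"}},"required":["rows"]}

```bash
mkdir -p pics; ls; cat > h.py <<'E'
import numpy as np, cv2
from rig import get_obs, camera, hand_in, cut_out, robot
from scipy.spatial.transform import Rotation as R
def pose(o):
    T=np.eye(4);T[:3,:3]=R.from_quat(o["tool_rot"]).as_matrix();T[:3,3]=o["position"];return T
def grab(n):
    o=get_obs();c=camera(n)
    c["T"]=pose(o)@np.array(c["mount"]) if n=="wrist" else np.array(c["extrinsics"])
    return c
def rays(c,uv):
    uv=np.asarray(uv,float).reshape(-1,1,2)
    f=200/np.tan(np.radians(c["fov_y"])/2)
    K=np.array([[f,0,c["cx"]],[0,f,c["cy"]],[0,0,1]])
    n=cv2.undistortPoints(uv,K,np.array([c["k1"],0,0,0,0.]),None,None).reshape(-1,2)
    return np.c_[n[:,0],-n[:,1],-np.ones(len(n))]
def at_z(c,uv,z):  # world points on plane z
    d=rays(c,uv)@c["T"][:3,:3].T;o=c["T"][:3,3]
    return o+d*((z-o[2])/d[:,2])[:,None]
def by_depth(c,uv):
    uv=np.asarray(uv,int).reshape(-1,2);r=rays(c,uv)*c["depth"][uv[:,1],uv[:,0]][:,None]
    return r@c["T"][:3,:3].T+c["T"][:3,3]
def project(c,P):
    P=np.asarray(P,float).reshape(-1,3);q=(P-c["T"][:3,3])@c["T"][:3,:3]
    f=200/np.tan(np.radians(c["fov_y"])/2)
    x=q[:,0]/-q[:,2];y=-q[:,1]/-q[:,2];s=1+c["k1"]*(x*x+y*y)
    return np.c_[f*x*s+c["cx"],f*y*s+c["cy"]]
E
python3 - <<'E'
from h import *
print(robot, get_obs())
for n in("top","scene"):
    c=grab(n);cv2.imwrite(f"pics/{n}0.png",c["pixels"]);print(n,c["fov_y"],c["cx"],c["cy"],c["k1"],c["T"].round(3).tolist())
    for l in("stand","cheek_left","cheek_right","nut","spanner","tin","mug","spice"):
        for d in cut_out(l,n)[:3]:
            v,u=np.nonzero(d["region"]);p=by_depth(c,np.c_[u,v]);k=c["depth"][v,u]>0;p=p[k]
            print(l,round(d["confidence"],2),np.round(d["extent"]),len(u),np.median(p,0).round(3) if len(p) else None,p.min(0).round(3) if len(p) else 0,p.max(0).round(3) if len(p) else 0)
E
```

```text
pics
<Robot object at 0x7f8fa2b57e00> {'time': 0.0, 'q': array([-1.48850924e+00,  5.28494348e-01,  1.43390167e+00,  1.01940089e-05,
        1.18137492e+00, -1.78533620e-01]), 'joint_velocities': array([ 8.93306068e-05, -8.87847787e-04,  2.70297017e-04, -5.93346671e-05,
       -6.10000323e-04,  2.08828424e-04]), 'joint_torque': array([-3.52281950e-04, -4.40035915e+01, -1.76593298e+01,  6.32991409e-02,
        5.84449363e-02, -1.65338565e-04]), 'position': array([ 0.16115209, -0.60351716,  0.40375408]), 'tool_rot': array([ 9.91508279e-01,  1.30039020e-01,  5.71007570e-05, -1.08765630e-03]), 'ft_force': array([-0.80867967, -0.7562859 ,  0.31630527]), 'moment': array([-0.01788118, -0.02083417,  0.00227612]), 'grip_force': 0.0, 'grip_width': 0.08691864970067964}
top 42.5360431533181 320.94186317270834 196.4240986948925 -0.16558269739074527 [[-0.085, 0.784, -0.615, -0.598], [-0.996, -0.061, 0.06, -0.03], [0.01, 0.618, 0.786, 1.548], [0.0, 0.0, 0.0, 1.0]]
stand 0.82 [287. 182.  38.  70.] 1404 [ 0.663 -0.011  0.05 ] [ 0.255 -0.096 -0.006] [0.888 0.049 0.432]
cheek_left 0.55 [277. 202.  
[... 923 characters left out ...]
7.] 1523 [ 0.658 -0.051  0.039] [ 0.533 -0.113  0.   ] [0.816 0.251 0.207]
nut 0.39 [313. 194.   7.  10.] 36 [ 0.603 -0.041  0.021] [ 0.58  -0.051  0.011] [ 0.616 -0.018  0.032]
spanner 0.74 [323. 231.  48.  15.] 364 [ 0.518 -0.277  0.013] [ 0.219 -0.677 -0.002] [ 0.599 -0.258  0.293]
spanner 0.64 [359. 274.  38.  44.] 494 [ 0.456 -0.529  0.015] [ 0.406 -0.576 -0.005] [ 0.585 -0.46   0.021]
tin 0.57 [312. 194.  10.   6.] 42 [ 0.608 -0.043  0.02 ] [ 0.585 -0.055  0.005] [ 0.637 -0.01   0.032]
mug 0.72 [306. 168.  21.  22.] 480 [0.653 0.11  0.061] [ 0.618  0.088 -0.004] [0.798 0.392 0.095]
spice 0.59 [338. 197.  12.  29.] 379 [ 0.624 -0.185  0.062] [ 0.608 -0.197 -0.002] [ 0.653 -0.15   0.11 ]
```

```bash
python3 - <<'E'
import cv2,numpy as np
a=cv2.imread("pics/top0.png")[140:260,190:460];b=cv2.imread("pics/scene0.png")[120:300,270:400]
a=cv2.resize(a,None,fx=2.95,fy=2.95,interpolation=2);cv2.imwrite("pics/a.png",a)
E
```

```text
(no output)
```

View pics/a.png

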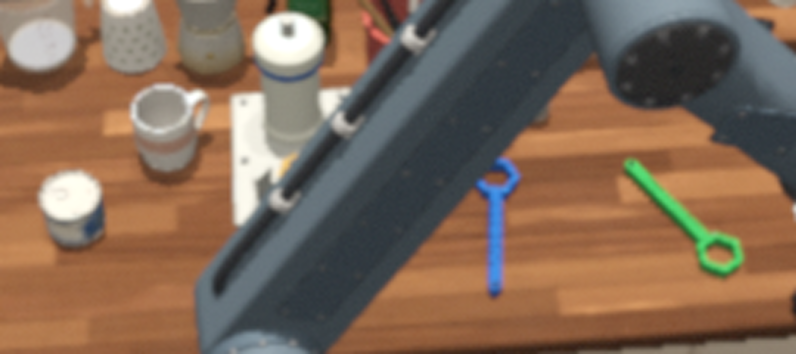

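>>> step_arm([
  [0.042, 0.042, 0, 0, 0, -2],
  [0.042, 0.042, 0, 0, 0, -2],
  [0.042, 0.042, 0, 0, 0, -2],
  [0.042, 0.042, 0, 0, 0, -2],
  [0.042, 0.042, 0, 0, 0, -2],
  [0.042, 0.042, 0, 0, 0, -2],
  [0.042, 0.042, 0, 0, 0, -2],
  [0.036, 0.036, 0, 0, 0, -1],
  [0, 0, 0, 0, 0, 0],
])

```text
time: 2.02
position: [0.4931, -0.2711, 0.4049]
tool_rot: [1.0, 0.002, 0.0, -0.0]
ft_force: [-2.2, -0.2, 0.5]
grip_width: 0.087
grip_force: 0.0
```

```bash
python3 - <<'E'
from h import *
c=grab("wrist");print(robot.tip_extent,np.array(c["mount"]).round(3).tolist(),c["fov_y"],c["T"].round(3).tolist(),get_obs()["position"],get_obs()["time"])
cv2.imwrite("pics/w1.png",c["pixels"])
for l in("spanner","nut","stand","spice"):
    for d in cut_out(l,"wrist")[:2]: print(l,d["confidence"],d["extent"])
t=grab("top");cv2.imwrite("pics/t1.png",t["pixels"])
for l in("spanner","nut","stand","spice","cheek_left","cheek_right"):
    for d in cut_out(l,"top")[:2]: print(l,d["confidence"],d["extent"])
E
```

```text
0.1822 [[-0.0, 0.952, 0.305, 0.084], [1.0, 0.0, -0.0, 0.0], [-0.0, 0.305, -0.952, 0.02], [0.0, 0.0, 0.0, 1.0]] 68.6026160430702 [[0.004, 0.952, 0.305, 0.577], [-1.0, 0.004, 0.001, -0.271], [0.0, -0.305, 0.952, 0.385], [0.0, 0.0, 0.0, 1.0]] [ 0.49203633 -0.27249407  0.4047708 ] 2.075
spanner 0.87 [330.6, 161.8, 46.2, 156.9]
spanner 0.8 [502.6, 164.6, 79.6, 140.5]
nut 0.62 [114.7, 83.4, 46.8, 38.4]
stand 0.72 [96.5, 71.3, 193.0, 142.4]
spice 0.62 [214.5, 38.7, 76.4, 65.4]
spanner 0.83 [422.2, 213.2, 40.4, 34.7]
nut 0.54 [291.1, 198.9, 9.7, 14.1]
nut 0.23 [290.4, 181.1, 43.0, 70.9]
stand 0.82 [291.4, 181.6, 41.5, 69.6]
spice 0.63 [327.8, 181.2, 12.4, 27.0]
cheek_right 0.58 [302.9, 199.1, 7.7, 10.1]
```

View pics/w1.png

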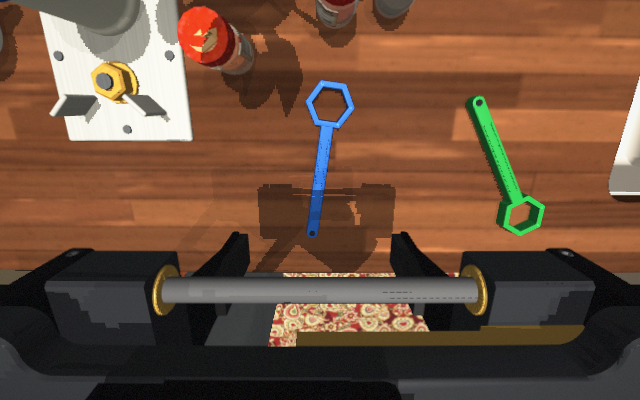

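```bash
python3 - <<'E'
from h import *
c=grab("wrist");im=c["pixels"];hsv=cv2.cvtColor(im,cv2.COLOR_BGR2HSV)
m=cv2.inRange(hsv,(100,120,60),(125,255,255));m[:,:290]=0;m[:,370:]=0;m[245:]=0
ct,h=cv2.findContours(m,cv2.RETR_CCOMP,cv2.CHAIN_APPROX_NONE)
for k,q in zip(ct,h[0]):
    a=cv2.contourArea(k)
    if a<200: continue
    M=cv2.moments(k);u=[M["m10"]/a,M["m01"]/a];print("hole" if q[3]>=0 else "outer",a,u,at_z(c,[u],.009).round(4))
    if q[3]<0:
        P=at_z(c,k.reshape(-1,2),.018);print(P.min(0),P.max(0))
v,u=np.nonzero(m);P=at_z(c,np.c_[u,v],.018)
for x in np.arange(.39,.60,.02):
    s=P[abs(P[:,0]-x)<.004];print(round(x,2),len(s),s[:,1].min().round(4),s[:,1].max().round(4)) if len(s) else 0
y=cv2.inRange(hsv,(15,120,80),(32,255,255));n,lab,st,ce=cv2.connectedComponentsWithStats(y[:130,60:170]);print(st,ce)
for z in(.031,): print(at_z(c,[[105,81],[115,83]],z))
# stand plate corners: white mask
print("depth nut",by_depth(c,[[104,81],[72,104],[143,104],[127,129],[205,35]]).round(3))
# spanner depth check
print(by_depth(c,[[330,88],[322,160]]).round(4))
E
```

```text
outer 2884.5 [322.3132836424568, 134.04477956896054] [[ 0.5386 -0.2782  0.009 ]]
[ 0.40371091 -0.31233083  0.018     ] [ 0.60359977 -0.25397166  0.018     ]
hole 918.5 [326.2910542551261, 101.93050263110142] [[ 0.5771 -0.283   0.009 ]]
0.41 33 -0.2683 -0.2546
0.43 59 -0.2711 -0.2563
0.45 59 -0.2738 -0.2592
0.47 72 -0.2765 -0.2608
0.49 73 -0.279 -0.2636
0.51 81 -0.2828 -0.2664
0.53 88 -0.2851 -0.269
0.55 131 -0.2971 -0.2656
0.57 101 -0.3123 -0.2574
0.59 110 -0.306 -0.2576
[[    0     0   110   130 13137]
 [   27    61    48    41  1163]] [[54.67131004 63.15658065]
 [52.56491831 79.6749785 ]]
[[ 0.60094054 -0.03177496  0.031     ]
 [ 0.59870578 -0.04280831  0.031     ]]
depth nut [[ 0.601 -0.033  0.034]
 [ 0.576  0.009  0.035]
 [ 0.576 -0.074  0.036]
 [ 0.546 -0.034  0.011]
 [ 0.631 -0.178  0.107]]
[[ 0.5935 -0.2878 -0.0011]
 [ 0.5071 -0.2777  0.0174]]
```

>>> step_arm([
  [0.008, 0.04, 0, 0, 0, 0],
  [0.01, 0.055, 0, 0, 0, 0],
  [0.01, 0.055, 0, 0, 0, 0],
  [0.01, 0.05, 0, 0, 0, 0],
  [0.005, 0.03, 0, 0, 0, 0],
  [0, 0, 0, 0, 0, 0],
])

```text
time: 3.42
position: [0.5342, -0.0418, 0.4048]
tool_rot: [1.0, 0.001, -0.0, -0.0]
ft_force: [-0.0, -0.4, 0.3]
grip_width: 0.0873
grip_force: 0.0
```

```bash
python3 - <<'E'
from h import *
c=grab("wrist");np.save("w2.npy",c,allow_pickle=True);cv2.imwrite("pics/w2.png",c["pixels"])
for l in("nut","stand","cheek_left","cheek_right","mug","spice","tin"):
    for d in cut_out(l,"wrist")[:1]:
        v,u=np.nonzero(d["region"]);k=c["depth"][v,u]>0;p=by_depth(c,np.c_[u,v][k]);print(l,d["confidence"],d["extent"],np.median(p,0).round(3),np.percentile(p,2,0).round(3),np.percentile(p,98,0).round(3))
E
```

```text
nut 0.72 [307.8, 119.7, 39.1, 35.3] [ 0.603 -0.029  0.03 ] [ 0.581 -0.05   0.011] [ 0.624 -0.007  0.036]
stand 0.85 [308.2, 88.2, 140.2, 173.5] [ 0.643 -0.032  0.008] [ 0.538 -0.105  0.006] [0.708 0.047 0.18 ]
cheek_left 0.62 [272.7, 143.5, 24.0, 21.8] [0.577 0.012 0.055] [0.565 0.002 0.008] [0.588 0.024 0.057]
cheek_right 0.62 [345.0, 143.2, 18.7, 20.3] [ 0.578 -0.069  0.055] [ 0.566 -0.081  0.008] [ 0.587 -0.059  0.057]
mug 0.69 [142.5, 59.1, 113.0, 97.4] [0.666 0.152 0.061] [0.623 0.084 0.007] [0.695 0.173 0.091]
spice 0.97 [445.1, 86.3, 80.1, 51.6] [ 0.633 -0.16   0.105] [ 0.612 -0.189  0.009] [ 0.653 -0.148  0.108]
tin 0.73 [75.8, 158.4, 100.1, 65.4] [0.56  0.24  0.054] [0.524 0.216 0.003] [0.592 0.288 0.058]
```

View pics/w2.png

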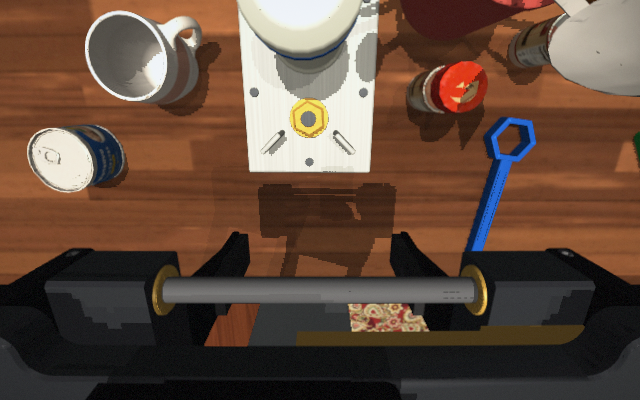

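```bash
python3 - <<'E'
from h import *
c=np.load("w2.npy",allow_pickle=True).item()
print(get_obs()["q"].round(3))
P=at_z(c,[[250,172],[369,172]],.008);print("front corners",P.round(4))
print("holes",at_z(c,[[254,92],[365,92],[309,162]],.008).round(4))
def rect(x0,y0,w,h,z,s):
    X,Y=np.meshgrid(x0-np.arange(int(h/s))*s, y0-np.arange(int(w/s))*s,indexing="ij")
    uv=project(c,np.c_[X.ravel(),Y.ravel(),np.full(X.size,z)]).astype(np.float32).reshape(*X.shape,2)
    return cv2.remap(c["pixels"],uv,None,cv2.INTER_CUBIC)
# column -> -y, row -> -x ; centre (0.601,-0.032)
a=rect(.631,-.002,.06,.06,.031,.00012);b=rect(.631,.028,.12,.09,.056,.0004)
cv2.imwrite("pics/n.png",np.hstack([a,np.vstack([b,np.zeros((500-b.shape[0],300,3),np.uint8)])]))
# top cheek pixels by depth
v,u=np.nonzero((c["depth"]>0)); k=(u>240)&(u<380)&(v>110)&(v<175);q=by_depth(c,np.c_[u,v][k]);
for s,n in((1,"L"),(-1,"R")):
    t=q[(q[:,2]>.05)&(q[:,2]<.062)&(s*(q[:,1]+.032)>.02)&(q[:,0]<.6)]
    m=t.mean(0);e=np.linalg.svd((t-m)[:,:2])[2][0];print(n,len(t),m.round(4),np.degrees(np.arctan2(e[1],e[0])))
E
```

```text
[-0.292  0.408  1.656 -0.     1.078  1.281]
front corners [[ 0.5326  0.0493  0.008 ]
 [ 0.5329 -0.107   0.008 ]]
holes [[ 0.6317  0.0376  0.008 ]
 [ 0.632  -0.0969  0.008 ]
 [ 0.546  -0.0283  0.008 ]]Traceback (most recent call last):
  File "<stdin>", line 12, in <module>
    return _nx.concatenate(arrs, 1, dtype=dtype, casting=casting)
           ~~~~~~~~~~~~~~~^^^^^^^^^^^^^^^^^^^^^^^^^^^^^^^^^^^^^^^
ValueError: all the input array dimensions except for the concatenation axis must match exactly, but along dimension 0, the array at index 0 has size 499 and the array at index 1 has size 500
```

```bash
python3 - <<'E'
from h import *
c=np.load("w2.npy",allow_pickle=True).item()
def rect(x0,y0,z,s,n):
    X,Y=np.meshgrid(x0-np.arange(n)*s, y0-np.arange(n)*s,indexing="ij")
    uv=project(c,np.c_[X.ravel(),Y.ravel(),np.full(X.size,z)]).astype(np.float32).reshape(n,n,2)
    return cv2.remap(c["pixels"],uv,None,cv2.INTER_CUBIC)
a=rect(.633,.001,.031,.00012,500)   # centre (.603,-.029)
cv2.imwrite("pics/n.png",a)
v,u=np.nonzero((c["depth"]>0)); k=(u>240)&(u<380)&(v>110)&(v<175);q=by_depth(c,np.c_[u,v][k]);
for s,n in((1,"L"),(-1,"R")):
    t=q[(q[:,2]>.05)&(q[:,2]<.062)&(s*(q[:,1]+.03)>.02)&(q[:,0]<.6)]
    m=t.mean(0);e=np.linalg.svd((t-m)[:,:2])[2][0];print(n,len(t),m.round(4),np.degrees(np.arctan2(e[1],e[0])))
y=a;g=cv2.cvtColor(y,cv2.COLOR_BGR2HSV);m=cv2.inRange(g,(15,100,100),(32,255,255));M=cv2.moments(m,True);print(M["m10"]/M["m00"],M["m01"]/M["m00"],M["m00"])
E
```

```text
L 146 [0.5764 0.0129 0.0551] 134.90319385666336
R 148 [ 0.5764 -0.0699  0.0551] -134.32025976814614
251.35327917361596 251.50195297788778 92935.0
```

View pics/n.png

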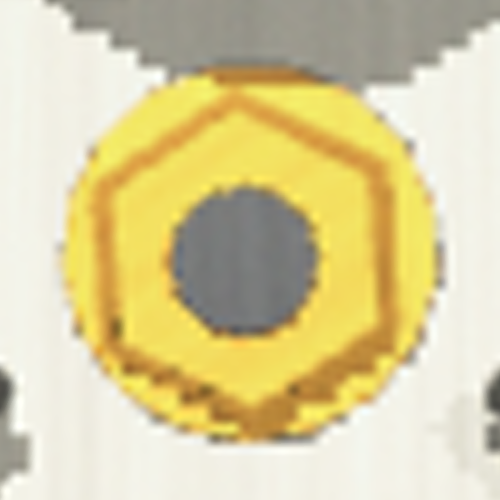

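>>> step_arm([
  [-0.009, -0.04, 0, 0, 0, -1.6],
  [-0.014, -0.057, 0, 0, 0, -2],
  [-0.014, -0.057, -0.02, 0, 0, -2],
  [-0.013, -0.05, -0.04, 0, 0, -2],
  [-0.006, -0.023, -0.05, 0, 0, 0],
  [0, 0, -0.05, 0, 0, 0],
  [0, 0, -0.03, 0, 0, 0],
  [0, 0, 0, 0, 0, 0],
])

```text
time: 4.82
position: [0.4778, -0.2688, 0.2143]
tool_rot: [0.998, -0.067, -0.002, -0.002]
ft_force: [-0.3, -0.3, -1.0]
grip_width: 0.0867
grip_force: 0.0
```

```bash
python3 - <<'E'
from h import *
c=grab("wrist");o=get_obs();print(o["position"],R.from_quat(o["tool_rot"]).as_rotvec(True),o["ft_force"])
cv2.imwrite("pics/w3.png",c["pixels"])
hsv=cv2.cvtColor(c["pixels"],cv2.COLOR_BGR2HSV);m=cv2.inRange(hsv,(100,120,60),(125,255,255))
ct,h=cv2.findContours(m,cv2.RETR_CCOMP,cv2.CHAIN_APPROX_NONE)
for k,q in zip(ct,h[0]):
    a=cv2.contourArea(k)
    if a>300:
        M=cv2.moments(k);u=[M["m10"]/a,M["m01"]/a];print("hole" if q[3]>=0 else "outer",a,np.round(u),at_z(c,[u],.009).round(4))
v,u=np.nonzero(m);P=at_z(c,np.c_[u,v],.018)
for x in np.arange(.45,.55,.015):
    s=P[abs(P[:,0]-x)<.003];print(round(x,3),len(s),s[:,1].min().round(4),s[:,1].max().round(4)) if len(s) else 0
E
```

```text
[ 0.47849036 -0.2690639   0.21587995] [-1.79527718e+02  1.20906544e+01  1.35221621e-01] [0.22405788 0.32486803 0.81442793]
outer 467.0 [322. 315.] [[ 0.408  -0.2608  0.009 ]]
outer 4566.5 [322.  70.] [[ 0.5786 -0.2834  0.009 ]]
hole 3816.5 [322.  73.] [[ 0.5768 -0.2831  0.009 ]]
outer 3750.5 [322. 194.] [[ 0.5039 -0.2735  0.009 ]]
hole 1951.0 [322. 162.] [[ 0.5248 -0.2761  0.009 ]]
0.45 160 -0.2742 -0.2586
0.465 184 -0.276 -0.2605
0.48 193 -0.2779 -0.2626
0.495 197 -0.2803 -0.2641
0.51 57 -0.2822 -0.2664
0.525 50 -0.284 -0.2685
0.54 44 -0.286 -0.2701
```

>>> step_arm([
  [0, -0.001, -0.02, 0, 0, 0],
  [0, 0, -0.011, 0, 0, 0],
  [0, 0, 0, 0, 0, 0],
])

```text
time: 5.25
position: [0.4789, -0.2697, 0.186]
tool_rot: [0.998, -0.067, 0.0, 0.0]
ft_force: [-0.2, -0.5, 0.6]
grip_width: 0.0873
grip_force: 0.0
```

>>> step_arm([
  [0, 0, 0, 0, 0, 0],
  [0, 0, 0, 0, 0, 0],
  [0, 0, 0, 0, 0, 0],
  [0, 0, 0, 0, 0, 0],
  [0, 0, 0, 0, 0, 0],
], jaw=0, squeeze=35)

```text
time: 5.88
position: [0.4788, -0.2697, 0.1855]
tool_rot: [0.998, -0.067, 0.0, 0.0]
ft_force: [0.6, 0.3, 0.7]
grip_width: 0.0449
grip_force: 0.0
```

>>> step_arm([
  [0, 0, 0, 0, 0, 0],
  [0, 0, 0, 0, 0, 0],
  [0, 0, 0, 0, 0, 0],
  [0, 0, 0, 0, 0, 0],
  [0, 0, 0, 0, 0, 0],
  [0, 0, 0.01, 0, 0, 0],
  [0, 0, 0.04, 0, 0, 0],
  [0, 0, 0.05, 0, 0, 0],
  [0, 0, 0.025, 0, 0, 0],
  [0, 0, 0, 0, 0, 0],
])

```text
time: 7.12
position: [0.4791, -0.2699, 0.3129]
tool_rot: [0.998, -0.067, 0.002, 0.002]
ft_force: [0.4, 0.2, -1.7]
grip_width: 0.0156
grip_force: 35.0
```

```bash
cat >> h.py <<'E'
def ring(c,o,save=None,mid=0.176):
    """ring hole centroid at mid-thickness height given by the tool, tool coordinates"""
    im=c["pixels"]
    if save: cv2.imwrite(save,im)
    m=cv2.inRange(cv2.cvtColor(im,cv2.COLOR_BGR2HSV),(100,120,60),(125,255,255))
    ct,h=cv2.findContours(m,cv2.RETR_CCOMP,cv2.CHAIN_APPROX_NONE)
    for k,q in zip(ct,h[0]):
        a=cv2.contourArea(k)
        if q[3]>=0 and a>800:
            M=cv2.moments(k);u=[M["m10"]/a,M["m01"]/a]
            p=at_z(c,[u],o["position"][2]-mid)[0]
            w=(p-o["position"])[:2];print("hole",a,np.round(u,1),"ring",p.round(4),"dist",np.hypot(*w).round(4),"yaw",np.degrees(np.arctan2(w[1],w[0])).round(2))
    v,u=np.nonzero(m&(c["depth"]>0));P=by_depth(c,np.c_[u,v]);d=P-o["position"]
    yaw=2*np.arctan2(o["tool_rot"][1],o["tool_rot"][0]);a=d[:,0]*np.cos(yaw)+d[:,1]*np.sin(yaw)
    for lo,hi in((.03,.06),(.06,.09),(.09,.115),(.115,.135)):
        s=(a>lo)&(a<hi)&(d[:,2]>-.23);print(lo,s.sum(),"top z rel",np.percentile(d[s,2],[50,95]).round(4) if s.any() else 0)
    print("tool yaw",np.degrees(yaw).round(2),"pos",o["position"].round(4),"F",o["ft_force"].round(1),"M",o["moment"].round(2),"t",o["time"])
E
python3 - <<'E'
from h import *
c=grab("wrist");o=get_obs();ring(c,o,"pics/w4.png");print(o["grip_width"],o["grip_force"])
E
```

```text
hole 5240.5 [319.4  71.6] ring [ 0.5784 -0.2839  0.1353] dist 0.1009 yaw -8.2
0.03 1664 top z rel [-0.1659 -0.1647]
0.06 2610 top z rel [-0.166  -0.1649]
0.09 2479 top z rel [-0.1661 -0.1648]
0.115 2181 top z rel [-0.1661 -0.1648]
tool yaw -7.65 pos [ 0.4786 -0.2695  0.3113] F [ 0.4 -0.8 -1.9] M [ 0.06  0.12 -0.03] t 7.175
0.01591763914510462 34.99978959560394
```

View pics/w4.png

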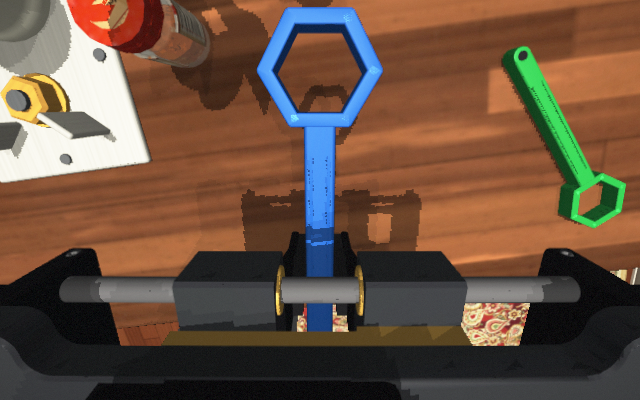

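>>> step_arm([
  [0.005, 0.021, 0, 0, 0, 5.0],
  [0.009, 0.041, 0, 0, 0, 9.0],
  [0.009, 0.043, 0, 0, 0, 9.2],
  [0.009, 0.043, 0, 0, 0, 9.0],
  [0.0085, 0.0375, -0.015, 0, 0, 9.0],
  [0, 0, -0.03, 0, 0, 0],
  [0, 0, -0.012, 0, 0, 0],
  [0, 0, 0, 0, 0, 0],
  [0, 0, 0, 0, 0, 0],
])

```text
time: 8.3
position: [0.5194, -0.0848, 0.2537]
tool_rot: [0.958, 0.288, 0.0, 0.0]
ft_force: [0.7, -0.1, -0.8]
grip_width: 0.0157
grip_force: 35.0
```

```bash
python3 - <<'E'
from h import *
c=grab("wrist");o=get_obs();ring(c,o,"pics/w5.png");np.save("w5.npy",dict(c,o=o),allow_pickle=True)
print(project(c,[[.6025,-.0287,.031]]))
E
```

```text
hole 5584.5 [319.4  69.8] ring [ 0.603  -0.0297  0.078 ] dist 0.1 yaw 33.48
0.03 1653 top z rel [-0.1681 -0.1669]
0.06 2591 top z rel [-0.1682 -0.1671]
0.09 2452 top z rel [-0.1685 -0.1672]
0.115 1770 top z rel [-0.1684 -0.1672]
tool yaw 33.48 pos [ 0.5195 -0.0848  0.254 ] F [ 0.6 -0.5 -1.7] M [-0.04  0.06  0.02] t 8.35
[[317.75401952  77.62677923]]
```

View pics/w5.png

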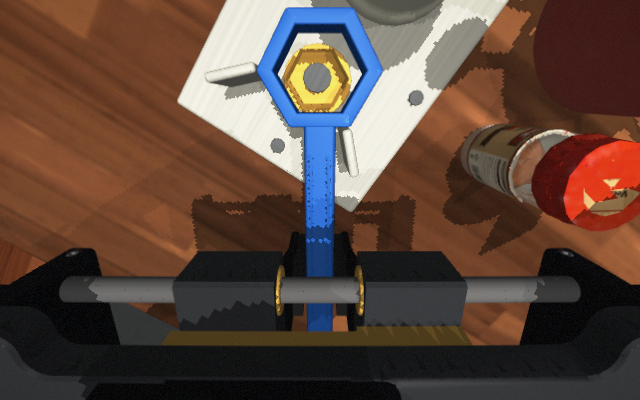

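```bash
python3 - <<'E'
from h import *
c=np.load("w5.npy",allow_pickle=True).item()
im=c["pixels"];hsv=cv2.cvtColor(im,cv2.COLOR_BGR2HSV)
y=cv2.inRange(hsv,(15,90,70),(34,255,255));sub=np.zeros_like(y);sub[35:115,275:365]=255
ct,h=cv2.findContours(y&sub,cv2.RETR_CCOMP,cv2.CHAIN_APPROX_NONE)
for k,q in zip(ct,h[0]):
    a=cv2.contourArea(k)
    if a>150:
        M=cv2.moments(k);u=[M["m10"]/a,M["m01"]/a];print("hole" if q[3]>=0 else "outer",a,np.round(u,1),at_z(c,[u],.036).round(4),at_z(c,[u],.031).round(4))
n=500;s=.00012;yaw=np.radians(33.5);i=(n/2-np.arange(n))*s
A,B=np.meshgrid(i,i,indexing="ij") # A along spanner x (up), B along left
X=.6025+A*np.cos(yaw)-B*np.sin(yaw);Y=-.0287+A*np.sin(yaw)+B*np.cos(yaw)
uv=project(c,np.c_[X.ravel(),Y.ravel(),np.full(X.size,.031)]).astype(np.float32).reshape(n,n,2)
cv2.imwrite("pics/n2.png",cv2.remap(im,uv,None,cv2.INTER_CUBIC))
E
```

```text
outer 3593.0 [317.3  78.3] [[ 0.6017 -0.0289  0.036 ]] [[ 0.602  -0.0287  0.031 ]]
hole 672.0 [316.6  77.2] [[ 0.602  -0.0282  0.036 ]] [[ 0.6023 -0.028   0.031 ]]
```

View pics/n2.png

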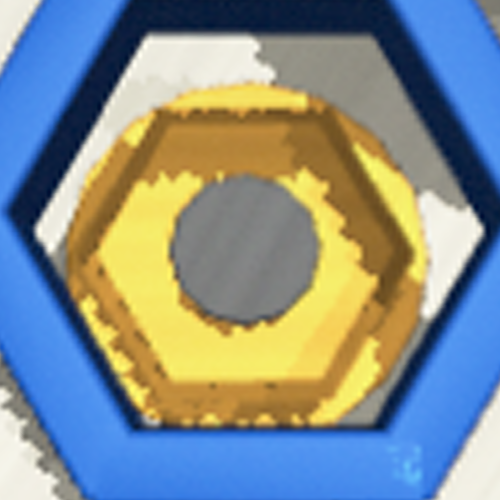

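>>> step_arm([
  [-0.0007, 0.0012, -0.008, 0, 0, 0],
  [0, 0, -0.012, 0, 0, 0],
  [0, 0, -0.01, 0, 0, 0],
  [0, 0, -0.003, 0, 0, 0],
  [0, 0, -0.003, 0, 0, 0],
  [0, 0, -0.003, 0, 0, 0],
  [0, 0, 0, 0, 0, 0],
])

```text
time: 9.22
position: [0.5185, -0.0829, 0.2144]
tool_rot: [0.957, 0.289, -0.0, -0.0]
ft_force: [-0.1, -0.4, -1.6]
grip_width: 0.0155
grip_force: 35.0
```

```bash
python3 - <<'E'
from h import *
o=get_obs();print(o["position"],o["ft_force"],o["moment"])
E
```

```text
[ 0.5185365  -0.08294173  0.21441201] [-0.12856331 -0.44395675 -1.63492869] [-0.06810035 -0.03570451  0.01561846]
```

>>> step_arm([
  [0, 0, -0.003, 0, 0, 0],
  [0, 0, -0.003, 0, 0, 0],
  [0, 0, 0, 0, 0, 0],
])

```text
time: 9.6
position: [0.5185, -0.083, 0.2083]
tool_rot: [0.957, 0.289, -0.0, -0.0]
ft_force: [-0.6, -0.3, -1.7]
grip_width: 0.0157
grip_force: 35.0
```

>>> step_arm([
  [0, 0, -0.003, 0, 0, 0],
  [0, 0, -0.003, 0, 0, 0],
  [0, 0, -0.0015, 0, 0, 0],
  [0, 0, 0, 0, 0, 0],
])

```text
time: 10.1
position: [0.5185, -0.083, 0.2008]
tool_rot: [0.957, 0.289, -0.0, -0.0]
ft_force: [0.3, -0.0, -1.6]
grip_width: 0.0155
grip_force: 35.0
```

>>> step_arm([
  [-0.0053, 0.009, 0, 0, 0, -6],
  [-0.0043, 0.0095, 0, 0, 0, -6],
  [-0.0033, 0.0099, 0, 0, 0, -6],
  [-0.0023, 0.0102, 0, 0, 0, -6],
  [0, 0, 0, 0, 0, 0],
])

```text
time: 10.72
position: [0.5038, -0.0442, 0.2012]
tool_rot: [0.996, 0.084, 0.001, 0.0]
ft_force: [1.5, -1.0, -1.5]
grip_width: 0.0157
grip_force: 35.0
```

```bash
python3 - <<'E'
from h import *
o=get_obs();ring(grab("wrist"),o)
E
```

```text
hole 5690.0 [320.4  70.2] ring [ 0.6027 -0.0281  0.0252] dist 0.1002 yaw 9.24
0.03 1656 top z rel [-0.1678 -0.1666]
0.06 2555 top z rel [-0.1679 -0.1668]
0.09 2235 top z rel [-0.1682 -0.1669]
0.115 1828 top z rel [-0.1682 -0.1669]
tool yaw 9.63 pos [ 0.5038 -0.0442  0.2012] F [ 1.5 -1.  -1.5] M [-0.22 -0.17 -0.1 ] t 10.725
```

>>> step_arm([
  [-0.0012, 0.0104, 0, 0, 0, -6],
  [-0.0001, 0.0105, 0, 0, 0, -6],
  [0.001, 0.0104, 0, 0, 0, -6],
  [0.0021, 0.0103, 0, 0, 0, -6],
  [0.0031, 0.01, 0, 0, 0, -6],
  [0.0042, 0.0096, 0, 0, 0, -6],
  [0.0052, 0.0091, 0, 0, 0, -6],
  [0.0055, 0.0078, 0, 0, 0, -5.5],
  [0, 0, 0, 0, 0, 0],
  [0, 0, 0, 0, 0, 0],
])

```text
time: 12.02
position: [0.5236, 0.0331, 0.2011]
tool_rot: [0.946, -0.325, 0.001, -0.0]
ft_force: [2.0, -1.3, -2.0]
grip_width: 0.0157
grip_force: 35.0
```

```bash
python3 - <<'E'
from h import *
o=get_obs();c=grab("wrist");ring(c,o,"pics/w6.png")
n=400;s=.00015;yaw=np.radians(-38);i=(n/2-np.arange(n))*s
A,B=np.meshgrid(i,i,indexing="ij")
X=.6023+A*np.cos(yaw)-B*np.sin(yaw);Y=-.0284+A*np.sin(yaw)+B*np.cos(yaw)
uv=project(c,np.c_[X.ravel(),Y.ravel(),np.full(X.size,.031)]).astype(np.float32).reshape(n,n,2)
cv2.imwrite("pics/n3.png",cv2.remap(c["pixels"],uv,None,cv2.INTER_CUBIC))
E
```

```text
hole 5682.0 [320.   70.1] ring [ 0.6025 -0.0287  0.0251] dist 0.1003 yaw -38.08
0.03 1666 top z rel [-0.1677 -0.1666]
0.06 2575 top z rel [-0.1679 -0.1667]
0.09 2254 top z rel [-0.168  -0.1668]
0.115 1843 top z rel [-0.168  -0.1667]
tool yaw -37.87 pos [0.5236 0.0331 0.2011] F [ 2.  -1.3 -2. ] M [-0.36 -0.3  -0.06] t 12.025
```

View pics/n3.png

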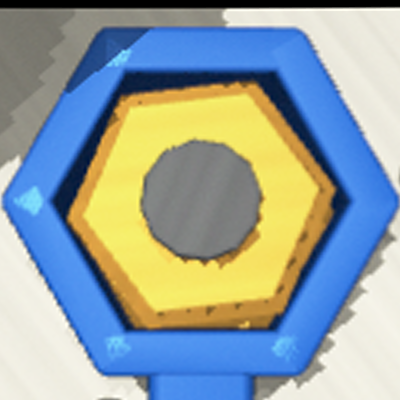

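>>> step_arm([
  [-0.0031, -0.0042, 0, 0, 0, 3],
  [0, 0, 0.012, 0, 0, 0],
  [0, 0, 0.025, 0, 0, 0],
  [0, 0, 0.018, 0, 0, 0],
  [-0.008, -0.0135, 0, 0, 0, 9],
  [-0.0058, -0.0146, 0, 0, 0, 9],
  [-0.0034, -0.0153, 0, 0, 0, 9],
  [-0.001, -0.0157, 0, 0, 0, 9],
  [0.0015, -0.0156, 0, 0, 0, 9],
  [0.0039, -0.0152, 0, 0, 0, 9],
  [0.0063, -0.0144, 0, 0, 0, 9],
  [0, 0, 0, 0, 0, 0],
])

```text
time: 13.58
position: [0.5136, -0.0754, 0.2562]
tool_rot: [0.971, 0.241, 0.0, -0.0]
ft_force: [1.4, -0.1, -0.3]
grip_width: 0.0156
grip_force: 35.0
```

```bash
python3 - <<'E'
from h import *
o=get_obs();c=grab("wrist");ring(c,o)
im=c["pixels"];y=cv2.inRange(cv2.cvtColor(im,cv2.COLOR_BGR2HSV),(15,90,70),(34,255,255));sub=np.zeros_like(y);sub[35:115,275:365]=255
ct,h=cv2.findContours(y&sub,cv2.RETR_CCOMP,cv2.CHAIN_APPROX_NONE)
for k,q in zip(ct,h[0]):
    a=cv2.contourArea(k)
    if a>150:
        M=cv2.moments(k);u=[M["m10"]/a,M["m01"]/a];print("hole" if q[3]>=0 else "outer",a,np.round(u,1),at_z(c,[u],.036).round(4),at_z(c,[u],.031).round(4))
n=400;s=.00015;yaw=np.radians(28);i=(n/2-np.arange(n))*s
A,B=np.meshgrid(i,i,indexing="ij")
X=.6023+A*np.cos(yaw)-B*np.sin(yaw);Y=-.0284+A*np.sin(yaw)+B*np.cos(yaw)
uv=project(c,np.c_[X.ravel(),Y.ravel(),np.full(X.size,.031)]).astype(np.float32).reshape(n,n,2)
cv2.imwrite("pics/n4.png",cv2.remap(c["pixels"],uv,None,cv2.INTER_CUBIC))
E
```

```text
hole 2842.5 [320.4  83.5] ring [ 0.5967 -0.0319  0.0802] dist 0.0939 yaw 27.6
0.03 1508 top z rel [-0.1828 -0.1781]
0.06 2071 top z rel [-0.194  -0.1887]
0.09 2000 top z rel [-0.2048 -0.1988]
0.115 1026 top z rel [-0.2086 -0.2067]
tool yaw 27.86 pos [ 0.5136 -0.0754  0.2562] F [ 1.4 -0.1 -0.3] M [-0.05 -0.25 -0.05] t 13.575
outer 2523.5 [320.3  83.4] [[ 0.5992 -0.0307  0.036 ]] [[ 0.5995 -0.0306  0.031 ]]
hole 657.0 [319.   77.5] [[ 0.6019 -0.0283  0.036 ]] [[ 0.6023 -0.0281  0.031 ]]
```

View pics/n4.png

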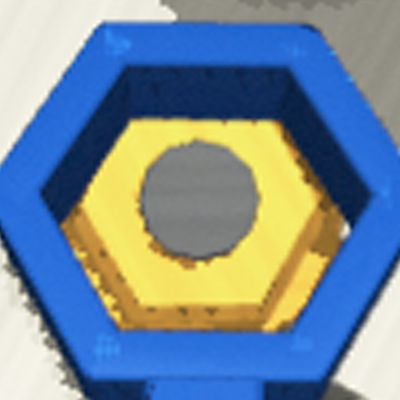

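>>> step_arm([
  [0, 0, 0.015, 0, 0, 0],
  [0, 0, 0.015, 0, 0, 0],
  [-0.0135, -0.0072, -0.0028, 2.4, -4.5, 0],
  [-0.0135, -0.0072, -0.0028, 2.4, -4.5, 0],
  [-0.0135, -0.0072, -0.0028, 2.4, -4.5, 0],
  [-0.0135, -0.0072, -0.0028, 2.4, -4.5, 0],
  [0, 0, 0, 0, 0, 0],
  [0, 0, 0, 0, 0, 0],
], squeeze=60)

```text
time: 14.62
position: [0.4601, -0.1034, 0.2755]
tool_rot: [0.955, 0.239, 0.172, -0.043]
ft_force: [0.2, -0.0, -1.4]
grip_width: 0.0156
grip_force: 60.0
```

```bash
cat >> h.py <<'E'
def lvl(c,o,C=(.6023,-.0284)):
    """world pose of the blue spanner from depth: plane of the top face, handle line, hole centre"""
    m=cv2.inRange(cv2.cvtColor(c["pixels"],cv2.COLOR_BGR2HSV),(100,120,60),(125,255,255))&((c["depth"]>0)*255).astype(np.uint8)
    v,u=np.nonzero(m);P=by_depth(c,np.c_[u,v])
    Tx=R.from_quat(o["tool_rot"]).as_matrix();x=Tx[:2,0]/np.linalg.norm(Tx[:2,0]);y=np.array([-x[1],x[0]])
    G=o["position"]+.174*Tx[:,2];d=P-G;a=d[:,:2]@x;b=d[:,:2]@y
    k=(a>.02)&(a<.14)&(abs(b)<.04);a,b,z=a[k],b[k],P[k,2]
    A=np.c_[a,b,np.ones(len(a))]
    w=np.ones(len(a),bool)
    for _ in range(8):
        s=np.linalg.lstsq(A[w],z[w],rcond=None)[0];r=z-A@s;w=(r>-.002)&(r<.003)
    print("grip",G.round(4),"toolyaw",np.degrees(np.arctan2(x[1],x[0])).round(2),"pitch up",np.degrees(np.arctan(s[0])).round(2),"roll",np.degrees(np.arctan(s[1])).round(2),"top z at ring",(s[2]+.1*s[0]).round(4),w.sum())
    ct,h=cv2.findContours(m,cv2.RETR_CCOMP,cv2.CHAIN_APPROX_NONE)
    for q,hh in zip(ct,h[0]):
        ar=cv2.contourArea(q)
        if hh[3]>=0 and ar>1500:
            M=cv2.moments(q);p=at_z(c,[[M["m10"]/ar,M["m01"]/ar]],s[2]+.1*s[0]-.009)[0];e=p-G
            print("hole",p.round(4),"a",(e[:2]@x).round(4),"b",(e[:2]@y).round(4),"off nut",(np.array(C)-p[:2]).round(4))
    print("F",o["ft_force"].round(1),"M",o["moment"].round(2),"pos",o["position"].round(4),"t",o["time"])
def tq(o,C=(.6023,-.0284)):
    r=o["position"][:2]-np.array(C);F=o["ft_force"]
    return r[0]*F[1]-r[1]*F[0], o["moment"][2]
E
python3 - <<'E'
from h import *
o=get_obs();c=grab("wrist");lvl(c,o);cv2.imwrite("pics/w7.png",c["pixels"])
E
```

```text
grip [ 0.5136 -0.075   0.1124] toolyaw 28.09 pitch up 1.16 roll -0.06 top z at ring 0.1205 5849
hole [ 0.6062 -0.0258  0.1115] a 0.1049 b -0.0002 off nut [-0.0039 -0.0026]
F [ 0.2 -0.  -1.4] M [-0.14  0.29  0.  ] pos [ 0.4601 -0.1034  0.2755] t 14.625
```

>>> step_arm([
  [0.003, 0.0016, -0.015, -0.5, 1, 0],
  [0, 0, -0.02, 0, 0, 0],
  [0, 0, -0.018, 0, 0, 0],
  [0, 0, -0.009, 0, 0, 0],
  [0, 0, 0, 0, 0, 0],
])

```text
time: 15.3
position: [0.4628, -0.1015, 0.2114]
tool_rot: [0.957, 0.239, 0.161, -0.042]
ft_force: [0.3, 0.1, -0.9]
grip_width: 0.0153
grip_force: 60.0
```

```bash
python3 - <<'E'
from h import *
o=get_obs();c=grab("wrist");lvl(c,o);cv2.imwrite("pics/w8.png",c["pixels"])
im=c["pixels"];y=cv2.inRange(cv2.cvtColor(im,cv2.COLOR_BGR2HSV),(15,90,70),(34,255,255))
ct,h=cv2.findContours(y,cv2.RETR_CCOMP,cv2.CHAIN_APPROX_NONE)
for k,q in zip(ct,h[0]):
    a=cv2.contourArea(k)
    if a>300:
        M=cv2.moments(k);u=[M["m10"]/a,M["m01"]/a];print("hole" if q[3]>=0 else "outer",a,np.round(u,1),at_z(c,[u],.036).round(4),at_z(c,[u],.031).round(4))
cv2.imwrite("pics/w8c.png",cv2.resize(im[0:240,200:440],None,fx=2.4,fy=2.4))
E
```

```text
grip [ 0.513  -0.0742  0.047 ] toolyaw 28.04 pitch up -0.08 roll 0.15 top z at ring 0.053 5838
hole [ 0.6059 -0.0243  0.044 ] a 0.1054 b 0.0004 off nut [-0.0036 -0.0041]
F [ 0.3  0.1 -0.9] M [-0.21  0.32 -0.02] pos [ 0.4628 -0.1015  0.2114] t 15.3
outer 4613.5 [326.7 336.8] [[ 0.4681 -0.1032  0.036 ]] [[ 0.4662 -0.1043  0.031 ]]
outer 611.5 [519.4 136.6] [[ 0.6362 -0.152   0.036 ]] [[ 0.6389 -0.1545  0.031 ]]
outer 1747.5 [320.7  90.5] [[ 0.6027 -0.0272  0.036 ]] [[ 0.6045 -0.0263  0.031 ]]
hole 637.0 [321.7  93.8] [[ 0.6012 -0.0287  0.036 ]] [[ 0.6029 -0.0278  0.031 ]]
```

View pics/w8c.png

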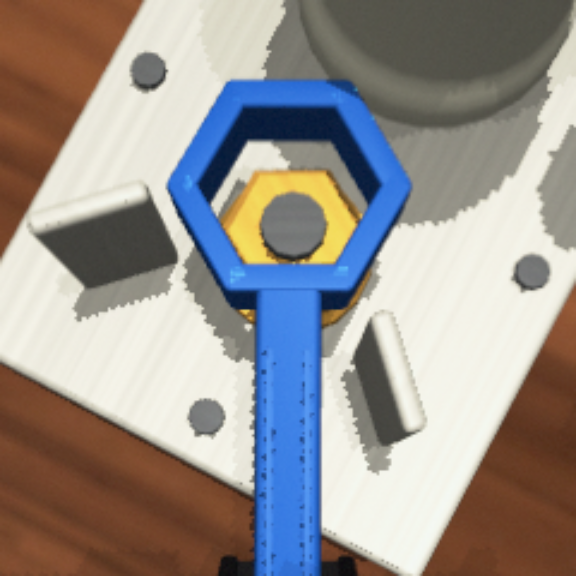

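```bash
python3 - <<'E'
from h import *
o=get_obs();c=grab("wrist")
p=at_z(c,[[200+298/2.4,105/2.4],[200+291/2.4,265/2.4],[200+168/2.4,185/2.4],[200+412/2.4,185/2.4]],.053);print(p.round(4),p[:2].mean(0),p[2:].mean(0),np.linalg.norm(p[0]-p[1]),np.linalg.norm(p[2]-p[3]))
E
```

```text
[[ 0.6226 -0.0192  0.053 ]
 [ 0.5872 -0.0361  0.053 ]
 [ 0.5905 -0.0007  0.053 ]
 [ 0.6181 -0.0527  0.053 ]] [ 0.60487372 -0.0276405   0.053     ] [ 0.60429961 -0.02670205  0.053     ] 0.03923142280372409 0.05886659325833032
```

>>> step_arm([
  [-0.002, -0.0011, 0, 0, 0, 0],
  [0, 0, -0.003, 0, 0, 0],
  [0, 0, -0.002, 0, 0, 0],
  [0, 0, -0.002, 0, 0, 0],
  [0, 0, 0, 0, 0, 0],
])

```text
time: 16.02
position: [0.4605, -0.1031, 0.2056]
tool_rot: [0.957, 0.239, 0.162, -0.041]
ft_force: [0.2, 0.1, -1.0]
grip_width: 0.0157
grip_force: 60.0
```

>>> step_arm([
  [0, 0, -0.002, 0, 0, 0],
  [0, 0, -0.002, 0, 0, 0],
  [0, 0, 0, 0, 0, 0],
])

```text
time: 16.4
position: [0.4605, -0.1031, 0.2016]
tool_rot: [0.957, 0.239, 0.162, -0.041]
ft_force: [-0.1, 0.7, -1.3]
grip_width: 0.0155
grip_force: 60.0
```

```bash
python3 - <<'E'
from h import *
o=get_obs();c=grab("wrist");lvl(c,o)
E
```

```text
grip [ 0.5111 -0.0759  0.0374] toolyaw 28.02 pitch up 0.03 roll 0.08 top z at ring 0.0435 5814
hole [ 0.6039 -0.0261  0.0345] a 0.1053 b 0.0004 off nut [-0.0016 -0.0023]
F [-0.1  0.7 -1.3] M [-0.13  0.32 -0.  ] pos [ 0.4605 -0.1031  0.2016] t 16.4
```

>>> step_arm([
  [0, 0, -0.003, 0, 0, 0],
  [0, 0, -0.003, 0, 0, 0],
  [0, 0, -0.003, 0, 0, 0],
  [0, 0, -0.001, 0, 0, 0],
  [0, 0, 0, 0, 0, 0],
])

```text
time: 17.08
position: [0.4605, -0.1031, 0.1916]
tool_rot: [0.957, 0.239, 0.162, -0.041]
ft_force: [0.1, 0.5, -1.9]
grip_width: 0.0155
grip_force: 60.0
```

```bash
python3 - <<'E'
from h import *
o=get_obs();c=grab("wrist");lvl(c,o);print(tq(o))
E
```

```text
grip [ 0.5111 -0.0759  0.0274] toolyaw 28.02 pitch up 0.05 roll 0.06 top z at ring 0.0336 5811
hole [ 0.6045 -0.0264  0.0246] a 0.1056 b -0.0001 off nut [-0.0022 -0.002 ]
F [ 0.1  0.5 -1.9] M [-0.19  0.25 -0.05] pos [ 0.4605 -0.1031  0.1916] t 17.075
(np.float64(-0.06145068108992612), np.float64(-0.049536722551342297))
```

>>> step_arm([
  [-0.0067, 0.0142, 0, 0, 0, -5.6],
  [-0.0053, 0.0148, 0, 0, 0, -5.6],
  [-0.0038, 0.0152, 0, 0, 0, -5.6],
  [-0.0023, 0.0155, 0, 0, 0, -5.6],
  [-0.0008, 0.0156, 0, 0, 0, -5.6],
  [0, 0, 0, 0, 0, 0],
])

```text
time: 17.88
position: [0.4417, -0.0274, 0.1919]
tool_rot: [0.986, 0.0, 0.167, 0.0]
ft_force: [-0.3, -2.3, -0.9]
grip_width: 0.0155
grip_force: 60.0
```

```bash
python3 - <<'E'
from h import *
o=get_obs();c=grab("wrist");lvl(c,o);print(tq(o),o["q"].round(2))
E
```

```text
grip [ 0.4991 -0.0273  0.0276] toolyaw 0.06 pitch up -0.08 roll -0.09 top z at ring 0.0337 5858
hole [ 0.604  -0.0277  0.0247] a 0.1049 b -0.0005 off nut [-0.0017 -0.0007]
F [-0.3 -2.3 -0.9] M [-0.2   0.5  -0.24] pos [ 0.4417 -0.0274  0.1919] t 17.875
(np.float64(0.36913846096588326), np.float64(-0.2397523748212818)) [-0.35  0.72  2.14  1.89  0.12 -0.65]
```

>>> step_arm([
  [0, 0.0028, 0, 0, 0, -1],
  [0, 0.0028, 0, 0, 0, -1],
  [0, 0, 0, 0, 0, 0],
])

```text
time: 18.3
position: [0.4417, -0.0227, 0.1918]
tool_rot: [0.986, -0.016, 0.167, 0.003]
ft_force: [-0.6, -0.9, -1.1]
grip_width: 0.0155
grip_force: 60.0
```

```bash
python3 - <<'E'
from h import *
o=get_obs();c=grab("wrist");lvl(c,o);print(tq(o),o["q"].round(2))
E
```

```text
grip [ 0.4991 -0.0246  0.0276] toolyaw -1.88 pitch up 0.02 roll -0.12 top z at ring 0.0337 5847
hole [ 0.6039 -0.0279  0.0247] a 0.1049 b 0.0002 off nut [-0.0016 -0.0005]
F [-0.6 -0.9 -1.1] M [-0.16  0.38 -0.04] pos [ 0.4417 -0.0227  0.1918] t 18.3
(np.float64(0.15051520266792265), np.float64(-0.03795941754477584)) [-0.33  0.72  2.14  1.99  0.11 -0.71]
```

>>> step_arm([
  [0.0001, 0.0028, 0, 0, 0, -1],
  [0.0001, 0.0028, 0, 0, 0, -1],
  [0.0002, 0.0028, 0, 0, 0, -1],
  [0, 0, 0, 0, 0, 0],
])

```text
time: 18.85
position: [0.4422, -0.0141, 0.1918]
tool_rot: [0.985, -0.042, 0.167, 0.007]
ft_force: [0.2, -0.4, -1.6]
grip_width: 0.0154
grip_force: 60.0
```

```bash
python3 - <<'E'
from h import *
o=get_obs();c=grab("wrist");lvl(c,o);print(tq(o),o["q"].round(2))
E
```

```text
grip [ 0.4994 -0.019   0.0276] toolyaw -4.94 pitch up 0.0 roll -0.09 top z at ring 0.0337 5844
hole [ 0.604  -0.0279  0.0247] a 0.1049 b 0.0001 off nut [-0.0017 -0.0005]
F [ 0.2 -0.4 -1.6] M [-0.17  0.37 -0.07] pos [ 0.4422 -0.0141  0.1918] t 18.85
(np.float64(0.06670512767667243), np.float64(-0.07435638375888295)) [-0.31  0.72  2.14  2.17  0.09 -0.81]
```

```bash
cat >> h.py <<'E'
def nutyaw(c,C=(.6023,-.0284),im=None,yaw=0,s=.00015,n=400):
    if im is None:
        y=np.radians(yaw);i=(n/2-np.arange(n))*s;A,B=np.meshgrid(i,i,indexing="ij")
        X=C[0]+A*np.cos(y)-B*np.sin(y);Y=C[1]+A*np.sin(y)+B*np.cos(y)
        uv=project(c,np.c_[X.ravel(),Y.ravel(),np.full(X.size,.031)]).astype(np.float32).reshape(n,n,2)
        im=cv2.remap(c["pixels"],uv,None,cv2.INTER_CUBIC)
    m=cv2.inRange(cv2.cvtColor(im,cv2.COLOR_BGR2HSV),(20,90,190),(34,255,255))
    m=cv2.morphologyEx(m,cv2.MORPH_OPEN,np.ones((9,9)));ct=cv2.findContours(m,cv2.RETR_EXTERNAL,cv2.CHAIN_APPROX_NONE)[0]
    k=cv2.convexHull(max(ct,key=cv2.contourArea));h=cv2.approxPolyDP(k,8,True).reshape(-1,2)
    M=cv2.moments(k);ctr=np.array([M["m10"],M["m01"]])/M["m00"]
    q=np.r_[k.reshape(-1,2),k.reshape(-1,2)[:1]].astype(float)
    # edge-length weighted 6-fold direction of the sides
    e=np.diff(q,axis=0);L=np.hypot(*e.T);th=np.arctan2(-e[:,1],e[:,0]);ph=np.angle((L*np.exp(6j*th)).sum())/6
    print("poly",h.tolist(),"ctr",ctr.round(),"area mm2",round(M["m00"]*s*s*1e6),"side tilt ccw in frame",np.degrees(ph).round(1))
    return m
E
python3 - <<'E'
from h import *
for f in("n3","n4"):nutyaw(None,im=cv2.imread(f"pics/{f}.png"))
o=get_obs();c=grab("wrist");nutyaw(c,yaw=-5);print(o["ft_force"],o["moment"])
E
```

```text
poly [[247, 92], [317, 185], [274, 296], [154, 311], [83, 219], [129, 105]] ctr [200. 202.] area mm2 853 side tilt ccw in frame 7.0
poly [[131, 122], [277, 126], [316, 207], [261, 304], [138, 304], [82, 211]] ctr [199. 211.] area mm2 780 side tilt ccw in frame 0.0
poly [[246, 94], [317, 186], [270, 299], [153, 312], [84, 221], [129, 107]] ctr [200. 203.] area mm2 848 side tilt ccw in frame 6.9
[ 0.10681725 -1.21122135 -1.22034475] [-0.18083204  0.39576375 -0.10755707]
```

>>> step_arm([
  [0.0002, 0.0028, 0, 0, 0, -1],
  [0.0002, 0.0014, 0, 0, 0, -0.5],
  [0, 0, 0, 0, 0, 0],
])

```text
time: 19.32
position: [0.4426, -0.0097, 0.1918]
tool_rot: [0.984, -0.056, 0.167, 0.009]
ft_force: [-0.4, -2.7, -2.4]
grip_width: 0.0155
grip_force: 60.0
```

```bash
python3 - <<'E'
from h import *
o=get_obs();c=grab("wrist");print(tq(o),o["q"].round(2),o["ft_force"].round(1),o["moment"].round(2),o["position"].round(4));nutyaw(c,yaw=-6.5)
E
```

```text
(np.float64(0.44194824484323025), np.float64(-0.12331609092681585)) [-0.29  0.72  2.14  2.28  0.08 -0.88] [-0.4 -2.7 -2.4] [-0.3   0.42 -0.12] [ 0.4426 -0.0097  0.1918]
poly [[247, 94], [315, 185], [269, 299], [154, 312], [83, 210], [130, 107]] ctr [199. 203.] area mm2 846 side tilt ccw in frame 7.0
```

>>> step_arm([
  [0.0002, 0.0014, 0, 0, 0, -0.5],
  [0.0001, 0.0007, 0, 0, 0, -0.25],
  [0, 0, 0, 0, 0, 0],
])

```text
time: 19.75
position: [0.4429, -0.0076, 0.1918]
tool_rot: [0.984, -0.062, 0.167, 0.01]
ft_force: [-0.1, -3.1, -2.4]
grip_width: 0.0158
grip_force: 60.0
```

```bash
python3 - <<'E'
from h import *
o=get_obs();c=grab("wrist");print(tq(o),o["q"].round(2),o["ft_force"].round(1),o["moment"].round(2),o["position"].round(4));lvl(c,o);nutyaw(c,yaw=-7.25)
E
```

```text
(np.float64(0.4910181045144477), np.float64(-0.16815874037980208)) [-0.29  0.72  2.14  2.34  0.07 -0.92] [-0.1 -3.1 -2.4] [-0.45  0.35 -0.17] [ 0.4429 -0.0076  0.1918]
grip [ 0.4999 -0.0148  0.0276] toolyaw -7.23 pitch up -0.01 roll -0.14 top z at ring 0.0337 5850
hole [ 0.6041 -0.028   0.0247] a 0.105 b 0.0 off nut [-0.0018 -0.0004]
F [-0.1 -3.1 -2.4] M [-0.45  0.35 -0.17] pos [ 0.4429 -0.0076  0.1918] t 19.75
poly [[247, 94], [316, 186], [269, 299], [153, 312], [83, 220], [133, 106]] ctr [200. 203.] area mm2 846 side tilt ccw in frame 6.8
```

>>> step_arm([
  [0.0001, 0.0007, 0, 0, 0, -0.25],
  [0.0001, 0.0007, 0, 0, 0, -0.25],
  [0, 0, 0, 0, 0, 0],
])

```text
time: 20.18
position: [0.4431, -0.0062, 0.1918]
tool_rot: [0.984, -0.067, 0.167, 0.011]
ft_force: [-0.5, -4.8, -1.2]
grip_width: 0.0153
grip_force: 60.0
```

```bash
python3 - <<'E'
from h import *
o=get_obs();print(tq(o),o["q"].round(2),o["ft_force"].round(1),o["moment"].round(2),o["position"].round(4))
E
```

```text
(np.float64(0.7689526829687814), np.float64(-0.2559038936278969)) [-0.28  0.72  2.14  2.39  0.07 -0.95] [-0.5 -4.8 -1.2] [-0.77  0.32 -0.26] [ 0.4431 -0.0062  0.1918]
```

>>> step_arm([
  [0.0001, 0.0007, 0, 0, 0, -0.25],
  [0.0001, 0.0007, 0, 0, 0, -0.25],
  [0, 0, 0, 0, 0, 0],
])

```text
time: 20.55
position: [0.4433, -0.005, 0.1918]
tool_rot: [0.983, -0.071, 0.167, 0.012]
ft_force: [-0.3, -6.8, -2.4]
grip_width: 0.0154
grip_force: 60.0
```

```bash
python3 - <<'E'
from h import *
o=get_obs();print(tq(o),o["q"].round(2),o["ft_force"].round(1),o["moment"].round(2),o["position"].round(4))
E
```

```text
(np.float64(1.0820943735174307), np.float64(-0.23609759607763878)) [-0.28  0.72  2.14  2.43  0.07 -0.99] [-0.3 -6.8 -2.4] [-0.98  0.35 -0.24] [ 0.4433 -0.005   0.1918]
```

>>> step_arm([
  [0.0001, 0.0007, 0, 0, 0, -0.25],
  [0.0001, 0.0007, 0, 0, 0, -0.25],
  [0, 0, 0, 0, 0, 0],
])

```text
time: 20.92
position: [0.4435, -0.0037, 0.1918]
tool_rot: [0.983, -0.075, 0.167, 0.013]
ft_force: [-0.3, -7.7, -1.4]
grip_width: 0.0153
grip_force: 60.0
```

```bash
python3 - <<'E'
from h import *
o=get_obs();print(tq(o),o["q"].round(2),o["ft_force"].round(1),o["moment"].round(2),o["position"].round(4));c=grab("wrist");nutyaw(c,yaw=-8.7)
E
```

```text
(np.float64(1.2316262671261877), np.float64(-0.19734641107715734)) [-0.27  0.72  2.14  2.48  0.06 -1.02] [-0.3 -7.7 -1.4] [-1.13  0.35 -0.2 ] [ 0.4435 -0.0037  0.1918]
poly [[243, 93], [315, 183], [270, 297], [157, 314], [85, 225], [127, 110]] ctr [200. 203.] area mm2 846 side tilt ccw in frame 8.7
```

>>> step_arm([
  [0.0001, 0.0007, 0, 0, 0, -0.25],
  [0.0001, 0.0007, 0, 0, 0, -0.25],
  [0.0001, 0.0007, 0, 0, 0, -0.25],
  [0, 0, 0, 0, 0, 0],
  [0, 0, 0, 0, 0, 0],
])

```text
time: 21.6
position: [0.4438, -0.0019, 0.1918]
tool_rot: [0.983, -0.081, 0.167, 0.014]
ft_force: [-0.2, -9.8, -2.0]
grip_width: 0.0154
grip_force: 60.1
```

```bash
python3 - <<'E'
from h import *
for i in range(3):
    o=get_obs();print(tq(o),sum(tq(o)),o["q"].round(2),o["ft_force"].round(1),o["moment"].round(2),o["position"].round(4));camera("scene")
E
```

```text
(np.float64(1.5526722574935563), np.float64(-0.24630479159763286)) 1.3063674658959235 [-0.27  0.72  2.14  2.56  0.06 -1.09] [-0.2 -9.8 -2. ] [-1.53  0.47 -0.25] [ 0.4438 -0.0019  0.1918]
(np.float64(1.5343330818160985), np.float64(-0.21009579960402494)) 1.3242372822120736 [-0.27  0.72  2.14  2.56  0.06 -1.09] [-1.1 -9.5 -0.7] [-1.55  0.44 -0.21] [ 0.4438 -0.0019  0.1918]
(np.float64(1.5847042979573343), np.float64(-0.22386187683353806)) 1.3608424211237962 [-0.27  0.72  2.14  2.56  0.06 -1.09] [  0.2 -10.   -1.2] [-1.52  0.39 -0.22] [ 0.4438 -0.0019  0.1918]
```

>>> step_arm([
  [0.0001, 0.0007, 0, 0, 0, -0.25],
  [0.0001, 0.0007, 0, 0, 0, -0.25],
  [0.0001, 0.0005, 0, 0, 0, -0.2],
  [0, 0, 0, 0, 0, 0],
  [0, 0, 0, 0, 0, 0],
  [0, 0, 0, 0, 0, 0],
  [0, 0, 0, 0, 0, 0],
  [0, 0, 0, 0, 0, 0],
  [0, 0, 0, 0, 0, 0],
  [0, 0, 0, 0, 0, 0],
])

```text
time: 23.0
position: [0.4441, -0.0001, 0.1918]
tool_rot: [0.982, -0.087, 0.166, 0.015]
ft_force: [-1.1, -10.8, -0.8]
grip_width: 0.0156
grip_force: 60.1
```

```bash
python3 - <<'E'
from h import *
for i in range(3):
    o=get_obs();print(tq(o),sum(tq(o)),o["q"].round(2),o["ft_force"].round(1),o["moment"].round(2),o["position"].round(4));c=grab("wrist")
nutyaw(c,yaw=-10);lvl(c,o)
E
```

```text
(np.float64(1.7381114747555402), np.float64(-0.3282744703860584)) 1.4098370043694817 [-0.26  0.72  2.14  2.64  0.06 -1.15] [ -1.1 -10.8  -0.8] [-1.77  0.51 -0.33] [ 4.441e-01 -1.000e-04  1.918e-01]
(np.float64(1.845657095485601), np.float64(-0.23956506680036913)) 1.606092028685232 [-0.26  0.72  2.14  2.64  0.06 -1.15] [ -0.7 -11.6  -2.8] [-1.75  0.51 -0.24] [ 4.441e-01 -1.000e-04  1.918e-01]
(np.float64(1.7556212709034689), np.float64(-0.277710248633534)) 1.477911022269935 [-0.26  0.72  2.14  2.64  0.06 -1.15] [ -0.9 -10.9  -1.2] [-1.79  0.46 -0.28] [ 4.441e-01 -1.000e-04  1.918e-01]
poly [[239, 92], [315, 179], [275, 294], [158, 314], [85, 226], [126, 111]] ctr [200. 203.] area mm2 846 side tilt ccw in frame 10.0
grip [ 0.5006 -0.0104  0.0275] toolyaw -10.17 pitch up -0.03 roll -0.29 top z at ring 0.0337 5862
hole [ 0.604  -0.028   0.0247] a 0.105 b 0.0009 off nut [-0.0017 -0.0004]
F [ -0.9 -10.9  -1.2] M [-1.79  0.46 -0.28] pos [ 4.441e-01 -1.000e-04  1.918e-01] t 23.1
```

>>> step_arm([
  [0.0001, 0.0007, 0, 0, 0, -0.25],
  [0, 0, 0, 0, 0, 0],
  [0, 0, 0, 0, 0, 0],
  [0, 0, 0, 0, 0, 0],
  [0, 0, 0, 0, 0, 0],
  [0, 0, 0, 0, 0, 0],
  [0, 0, 0, 0, 0, 0],
])

```text
time: 24.02
position: [0.4443, 0.0004, 0.1918]
tool_rot: [0.982, -0.09, 0.166, 0.016]
ft_force: [-0.7, -11.9, -0.8]
grip_width: 0.0154
grip_force: 60.1
```

```bash
python3 - <<'E'
from h import *
for i in range(4):
    o=get_obs();print(sum(tq(o)),o["ft_force"].round(1));camera("scene")
E
```

```text
1.6374534608793914 [ -0.7 -11.9  -0.8]
1.6861391526576839 [ -0.1 -12.5  -1.2]
1.7527042612568677 [ -1.2 -13.1  -1.6]
1.64257773410155 [ -1.5 -12.2  -1.4]
```

>>> step_arm([
  [-0.001, -0.0058, 0, 0, 0, 2.1],
  [-0.0007, -0.0058, 0, 0, 0, 2.1],
  [-0.0005, -0.0058, 0, 0, 0, 2.1],
  [-0.0003, -0.0058, 0, 0, 0, 2.1],
  [0, 0, 0, 0, 0, 0],
  [0, 0, 0, 0, 0, 0],
])

```text
time: 24.98
position: [0.4414, -0.0214, 0.1918]
tool_rot: [0.986, -0.018, 0.167, 0.002]
ft_force: [-0.2, -1.4, -2.6]
grip_width: 0.0155
grip_force: 60.0
```

```bash
python3 - <<'E'
from h import *
o=get_obs();print(tq(o),o["q"].round(2));c=grab("wrist");lvl(c,o);nutyaw(c,yaw=0)
E
```

```text
(np.float64(0.22096248638086213), np.float64(-0.1641261779018497)) [-0.33  0.72  2.14  2.    0.11 -0.71]
grip [ 0.4989 -0.0232  0.0275] toolyaw -2.06 pitch up -0.01 roll 0.03 top z at ring 0.0337 5878
hole [ 0.6038 -0.0275  0.0247] a 0.1051 b -0.0005 off nut [-0.0015 -0.0009]
F [-0.2 -1.4 -2.6] M [-0.09  0.38 -0.16] pos [ 0.4414 -0.0214  0.1918] t 24.975
poly [[259, 99], [317, 198], [259, 306], [139, 305], [82, 207], [141, 99]] ctr [199. 203.] area mm2 847 side tilt ccw in frame -0.2
```

>>> step_arm([
  [0, 0, 0.002, 0, 0, 0],
  [0, 0, 0.002, 0, 0, 0],
  [0, 0, 0.002, 0, 0, 0],
  [0, 0, 0, 0, 0, 0],
])

```text
time: 25.52
position: [0.4415, -0.0214, 0.1979]
tool_rot: [0.986, -0.017, 0.168, 0.002]
ft_force: [-0.3, -0.0, -1.7]
grip_width: 0.0155
grip_force: 60.0
```

```bash
python3 - <<'E'
from h import *
o=get_obs();c=grab("wrist");lvl(c,o);nutyaw(c,yaw=0)
E
```

```text
grip [ 0.499  -0.0233  0.0336] toolyaw -1.99 pitch up 0.02 roll 0.02 top z at ring 0.0398 5881
hole [ 0.6029 -0.0268  0.0308] a 0.104 b 0.0001 off nut [-0.0006 -0.0016]
F [-0.3 -0.  -1.7] M [-0.08  0.35 -0.14] pos [ 0.4415 -0.0214  0.1979] t 25.525
poly [[261, 100], [317, 199], [259, 306], [141, 307], [83, 207], [141, 100]] ctr [199. 203.] area mm2 848 side tilt ccw in frame -0.1
```

>>> step_arm([
  [0, 0, 0.01, 0, 0, 0],
  [0, 0, 0.025, 0, 0, 0],
  [0, 0, 0.03, 0, 0, 0],
  [0, 0, 0.03, 0, 0, 0],
  [0, 0, 0.015, 0, 0, 0],
  [0, 0, 0, 0, 0, 0],
])

```text
time: 26.32
position: [0.4436, -0.0193, 0.2679]
tool_rot: [0.985, -0.014, 0.174, -0.007]
ft_force: [-0.5, -1.0, -1.9]
grip_width: 0.0157
grip_force: 60.0
```

```bash
python3 - <<'E'
from h import *
o=get_obs();c=grab("wrist");lvl(c,o);nutyaw(c,yaw=0);print(o["q"].round(2))
E
```

```text
grip [ 0.5034 -0.0179  0.1045] toolyaw -1.86 pitch up 0.87 roll 1.03 top z at ring 0.112 5882
hole [ 0.6076 -0.0199  0.103 ] a 0.1043 b 0.0014 off nut [-0.0053 -0.0085]
F [-0.5 -1.  -1.9] M [0.01 0.39 0.02] pos [ 0.4436 -0.0193  0.2679] t 26.325
poly [[292, 226], [289, 258], [264, 301], [221, 306], [229, 256], [253, 233]] ctr [255. 268.] area mm2 93 side tilt ccw in frame 2.1
[-0.33  0.53  2.11  0.61  0.21  0.69]
```

>>> step_arm([
  [0, 0, 0.02, 0, 0, 0],
  [0, 0, 0.025, 0, 0, 0],
  [0, 0, 0, 0, 0, 0],
])

```text
time: 26.75
position: [0.444, -0.0196, 0.3126]
tool_rot: [0.984, -0.015, 0.175, -0.006]
ft_force: [1.1, -0.0, -1.7]
grip_width: 0.0152
grip_force: 60.0
```

```bash
python3 - <<'E'
from h import *
o=get_obs();c=grab("wrist");lvl(c,o);print(o["q"].round(2))
E
```

```text
grip [ 0.5038 -0.0183  0.1492] toolyaw -1.9 pitch up 0.85 roll 1.0 top z at ring 0.1569 5890
hole [ 0.6083 -0.0203  0.1479] a 0.1045 b 0.0015 off nut [-0.006  -0.0081]
F [ 1.1 -0.  -1.7] M [0.02 0.33 0.07] pos [ 0.444  -0.0196  0.3126] t 26.75
[-0.33  0.42  2.07  0.37  0.33  0.94]
```

>>> step_arm([
  [-0.0033, -0.025, 0, 0, 0, -1],
  [-0.0033, -0.045, 0, 0, 0, -1],
  [-0.0033, -0.05, 0, 0, 0, -1],
  [-0.0033, -0.05, 0, 0, 0, -1],
  [-0.0033, -0.045, 0, 0, 0, -1],
  [-0.0033, -0.027, -0.01, 0, 0, -1],
  [0, 0, -0.03, 0, 0, 0],
  [0, 0, -0.04, 0, 0, 0],
  [0, 0, -0.03, 0, 0, 0],
  [0, 0, 0, 0, 0, 0],
])

```text
time: 28.05
position: [0.4229, -0.2609, 0.1988]
tool_rot: [0.983, -0.068, 0.171, 0.0]
ft_force: [-0.1, 0.8, -1.5]
grip_width: 0.0155
grip_force: 60.0
```

```bash
python3 - <<'E'
from h import *
o=get_obs();c=grab("wrist");lvl(c,o);print(o["q"].round(2),R.from_quat(o["tool_rot"]).as_matrix()[:,2])
E
```

```text
grip [ 0.4814 -0.265   0.035 ] toolyaw -8.14 pitch up 0.4 roll 1.29 top z at ring 0.0418 5929
hole [ 0.5828 -0.279   0.0328] a 0.1023 b 0.0004 off nut [0.0195 0.2506]
F [-0.1  0.8 -1.5] M [ 0.05  0.41 -0.02] pos [ 0.4229 -0.2609  0.1988] t 28.05
[-0.84  0.71  1.99  0.92  0.3  -0.  ] [ 0.33619656 -0.02323479 -0.94150519]
```

>>> step_arm([
  [0, 0, -0.012, 0, 0, 0],
  [0, 0, -0.006, 0, 0, 0],
  [0, 0, -0.003, 0, 0, 0],
  [0, 0, 0, 0, 0, 0],
])

```text
time: 28.6
position: [0.4242, -0.2619, 0.1818]
tool_rot: [0.982, -0.067, 0.174, 0.003]
ft_force: [-0.0, 0.6, -1.0]
grip_width: 0.0157
grip_force: 60.0
```

>>> step_arm([
  [0, 0, 0, 0, 0, 0],
  [0, 0, 0, 0, 0, 0],
  [0, 0, 0, 0, 0, 0],
  [0, 0, 0, 0, 0, 0],
], jaw=0.06)

```text
time: 29.1
position: [0.424, -0.2618, 0.1813]
tool_rot: [0.982, -0.067, 0.174, 0.003]
ft_force: [-0.2, 0.6, 1.0]
grip_width: 0.0477
grip_force: 0.0
```

>>> step_arm([
  [0, 0, 0, 0, 0, 0],
  [-0.004, 0, 0.015, 0, 0, 0],
  [-0.005, 0, 0.03, 0, 0, 0],
  [0, 0, 0.04, 0, 0, 0],
  [0, 0, 0.05, 0, 0, 0],
  [0, 0, 0.05, 0, 0, 0],
  [0, 0, 0, 0, 0, 0],
  [0, 0, 0, 0, 0, 0],
  [0, 0, 0, 0, 0, 0],
])

```text
time: 30.22
position: [0.4145, -0.2613, 0.3645]
tool_rot: [0.983, -0.067, 0.172, 0.001]
ft_force: [0.6, -0.5, -0.3]
grip_width: 0.0601
grip_force: 0.0
```

```bash
python3 - <<'E'
from h import *
o=get_obs();c=grab("wrist");print(o["position"],o["ft_force"])
m=cv2.inRange(cv2.cvtColor(c["pixels"],cv2.COLOR_BGR2HSV),(100,150,120),(125,255,255))
for d in cut_out("spanner","wrist")[:2]:
    k=d["region"]&(m>0)&(c["depth"]>0);v,u=np.nonzero(k)
    if len(u)>50:
        p=by_depth(c,np.c_[u,v]);A=np.c_[p[:,:2],np.ones(len(p))];w=p[:,2]>.01;print(d["confidence"],len(u),p.min(0).round(3),p.max(0).round(3),np.linalg.lstsq(A[w],p[w,2],rcond=None)[0].round(4),np.median(p[w,2]))
t=grab("top")
for n,c in(("wrist",c),("top",t)):
    for l in("nut","tin","mug","spice","stand"):
        for d in cut_out(l,n)[:1]:
            v,u=np.nonzero(d["region"]&(c["depth"]>0));
            if len(u): p=by_depth(c,np.c_[u,v]);print(n,l,round(d["confidence"],2),np.median(p,0).round(3),np.percentile(p,2,0).round(3),np.percentile(p,98,0).round(3))
E
```

```text
[ 0.41452123 -0.26128979  0.36454964] [ 0.63208317 -0.45379058 -0.34686177]
0.87 2042 [ 0.418 -0.309  0.006] [ 0.612 -0.252  0.021] [-0.0007 -0.0001  0.018 ] 0.017680802670092532
wrist nut 0.76 [ 0.6   -0.035  0.03 ] [ 0.581 -0.051  0.012] [ 0.619 -0.015  0.036]
wrist mug 0.56 [0.654 0.101 0.025] [0.626 0.08  0.001] [0.692 0.126 0.051]
wrist spice 0.76 [ 0.624 -0.177  0.102] [ 0.611 -0.193  0.008] [ 0.651 -0.152  0.107]
wrist stand 0.9 [ 0.656 -0.056  0.013] [ 0.537 -0.105  0.006] [0.732 0.043 0.169]
top tin 0.6 [0.542 0.257 0.053] [0.517 0.23  0.008] [0.586 0.287 0.063]
top mug 0.45 [0.544 0.257 0.054] [0.517 0.228 0.009] [0.591 0.287 0.063]
top spice 0.8 [ 0.618 -0.168  0.076] [ 0.608 -0.19   0.011] [ 0.646 -0.149  0.112]
top stand 0.93 [ 0.637 -0.046  0.013] [ 0.531 -0.106 -0.001] [0.727 0.021 0.182]
```

Spanner lies flat (its top face sits at 17.7 mm), the nut is at its stop, and the jar, tin and mug are where they stood.

```bash
python3 -c "
from rig import hand_in
print(hand_in())"
```

```text
the job is handed in; nothing more can be done
None
```

The nut is tightened to its stop and was held at about 1.5–1.7 N m for over half a second; the blue spanner lies flat on the worktop clear of the filter, and the job is handed in at about 30 s, though when I lifted off after the first stroke the spanner stuck briefly on the nut and tilted about 20° in the grip, so I did the second stroke with the gripper tilted to keep it level.

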